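# Load the assay tester and fire its two-stage key

### The job

Take the aluminium ring carrier out of the wooden rack and set it gently, flat and fully home, in the tester's bay between the two metal cheeks, centred over the dark window; the rack and the bay leave different sides free, so put it down on the bare bench in between and take it again the other way. Then press the red two-stage key to its first click and hold it there for about a second (at that point the steel collar must not have gone down yet), and after that press it fully down so that the collar stays down, and let go. Leave everything else on the bench where it is.

Things in the scene. Friction and masses are not known exactly. Their poses are not given: they have to be found in the camera images.
- carrier_center (a point): Centre (half-way up) of the loose ring carrier: an aluminium block 60 mm long (its x axis) by 44 mm wide (its y axis) by 26 mm high, 0.12 kg give or take 30 percent, with a gold ring set in its top. Either end may face either way: a half turn does not matter.
- rack_floor (a point): Centre of the floor of the fixed wooden rack, 8 mm above the bench, where the carrier starts. A channel along its own x (71 x 70 mm in plan). Walls at +y and -y, 34 mm above this floor, hide the carrier's long sides (2 mm to spare), so there it can be taken only by its ends, across 60 mm. Brass end lips, 6 mm above this floor, keep it from sliding out.
- bay_floor (a point): Centre of the tester's bay (dark round window) on its deck, 24 mm above the bench; x to the tester's back, y left, z up. The carrier belongs here lengthwise along x, its centre 13 mm above this point. Aluminium cheeks at +x and -x, 64 mm apart, 50 mm wide, 39 mm high with flared lips in the top 10 mm; +y and -y are open, so here it can be held only by its long sides, across 44 mm.
- tester: The fixed white assay tester, 120 mm deep (x) and 190 mm wide (y), deck 24 mm high; origin at the centre of its underside. The bay centre lies at x -12, y +45 mm, the key at x -22, y -60 mm. From 39 mm behind the origin a display ridge stands 28 mm over the deck. The bench 0.2 m in front of the tester, around x 0.47, y 0.03 in the world, is always bare for putting the carrier down.
- key_top (a point): Centre of the top of the red key cap, a disc 24 mm across, at rest 20 mm above the deck (44 mm above the bench); it moves with the key. Below it a steel collar 32 mm across stands 10 mm above the deck. Press straight down with closed fingers.
- key_cap (a joint): First stage: how far the red cap has sunk into its collar, 0 to 5 mm (in m). A spring: it starts to move at about 1 N and needs about 3 N at 5 mm, where it meets a firm stop, the first click. It springs back when released.
- key_collar (a joint): Second stage: how far the steel collar (with the cap on it) has been pushed down, 0 to 6 mm (in m). It is held by friction and gives way only at about 12 N; it does not come back up when released, so a full press cannot be taken back. 0 at the start.
- wax_cone: Bystander, to be left alone: white plastic cone, 45 mm across and 40 mm high; origin at the centre of its underside.
- tin_box: Bystander, to be left alone: small dark box, 40 x 54 x 24 mm; origin at the centre of its underside.
- watch_dish: Bystander, to be left alone: white round dish, 84 mm across and 18 mm high; origin at the centre of its underside.
Not all that is in view belongs to the job. What is shaped like the part that bears carrier_center but orange or purple is not meant.

How it is judged (in metres and radians):
On the way, in this order (a step that is already met when the one before it is completed fails the run):
1. the carrier stands fully home in the bay and has been let go (z of carrier_center in the frame of bay_floor between 0.0105 and 0.0155 m and horizontal distance between carrier_center and bay_floor below 0.007 m and angle between the x axis of carrier_center and the x axis of bay_floor, either way round below 0.12 rad and angle between carrier_center's own z axis and vertical below 0.06 rad and contact force between the fingers and carrier below 0.1 N), for 0.3 s.
2. the key is held at its first click: cap sunk into the collar, collar still up (down less than 1.5 mm) (value of joint key_cap above 0.004 m and value of joint key_collar below 0.0015 m), for 0.6 s.
3. the key is pressed fully: collar down by 4.5 mm or more (value of joint key_collar above 0.0045 m), for 0.1 s.
At the end, for the whole second after the job is handed in: The carrier rests flat in the bay (centre within 7 mm of the bay centre in plan, 13 mm +/- 2.5 mm above its floor, lengthwise within 0.12 rad, tilt under 0.06 rad), still and released; the collar is down by at least 4.5 mm and the red cap has sprung back up (sunk less than 1.5 mm) (z of carrier_center in the frame of bay_floor between 0.0105 and 0.0155 m and horizontal distance between carrier_center and bay_floor below 0.007 m and angle between the x axis of carrier_center and the x axis of bay_floor, either way round below 0.12 rad and angle between carrier_center's own z axis and vertical below 0.06 rad and linear speed of carrier below 0.02 m/s and value of joint key_collar above 0.0045 m and value of joint key_cap below 0.0015 m); the robot touches nothing.
It fails at once if the carrier is dropped (it falls free at more than 0.4 m/s) (linear speed of carrier above 0.4 m/s and contact force between the fingers and carrier below 0.05 N).
It fails at once if a bystander is pushed more than 30 mm (distance of any of wax_cone, tin_box, watch_dish from where it was at the start of the episode above 0.03 m).
It also fails if it takes over 67 s, if anything falls off the work surface, if the arm or the gripper's body presses on something with over 40 N, if the wrist force passes 120 N, or if a joint passes its speed limit or range.

### The arm

A 6-joint arm with a two-finger parallel gripper is mounted at the origin on a cart in front of the work surface, level with it; the furniture and walls round the work are solid. World frame = base frame: x ahead of the robot, y to its left, z up, the work surface at z = 0. Lengths are in mm, angles in degrees, forces in N, time in s.
With the tool pointing down it reaches from about 300 to 850 mm from the base axis. Payload 4.2 kg.
Tool frame: the origin (TCP) lies on the centre line of the jaws, within the pads' length; the fingertips stand 14 mm ahead of it and the grasp point (between the pads) lies 5 mm behind it (env.finger_overhang is the z of the fingertips in the tool frame, in mm); z points along the fingers, y is the line along which they close (so a half turn about z gives the same grasp; the last joint's range is limited). The gripper opens to 91 mm and grips with 3 to 60 N. Pads are 32 mm wide; open, the fingers measure 118 mm over their backs; the gripper's body (76 mm by 178 mm) begins 60 mm behind the grasp point.
Start: joints at [72.536, 18.312, 89.639, -0, 72.044, -1.146], TCP at [161.557, 551.854, 206.076] pointing down, gripper open.
Joint ranges: [-177.97, 177.97], [-48.28, 115.42], [12.27, 149.76], [-77.06, 257.06], [2.81, 150.46], [-146.56, 146.56]. Speed limits (degrees/s): [147.25, 147.25, 180, 180, 180, 180].

### API

Orientations are given as [roll, pitch, yaw] about the fixed x, y, z axes, in that order (R = Rz(yaw) Ry(pitch) Rx(roll)).
In Python, from workcell import sensors, viewer, env gives the robot as it stands. The module is installed in compiled form; this text tells all that it offers.
- The arm moves only by the tool step_arm, never from a script. Its argument "plan" is one flat list of numbers, 6 for each row, row after row: the shift along the tool's x, y, z in cm, then the turn, a rotation vector about the tool's x, y, z in rad. In form: [x, y, z, wx, wy, wz, x, y, z, wx, wy, wz, ...]. A call has 1 to 5 rows; each row shifts and turns the commanded pose from where the row before left it, along the tool's axes as they then stand; what a row does not reach is not made up. A row lasts 1/12 s, in which the tool goes at most 41.7 mm and 7.16 degrees, less where a joint would pass 70% of its speed; a pose out of reach is approached as far as the arm can. A call is refused whole if a number of a shift passes 4.17 or a number of a turn 0.125, either way. A call with a gripper value outside its range is refused whole. "hand" is the finger opening in cm, from 0 to 9.12, set as the call begins (left out, the last holds). The fingers move at their own pace and stop on an object; "newtons" is the grip in N (left out, the last holds). Time passes only in rows, so rows that do not move let the fingers close. It gives the time, the measured TCP pose, the force, the opening and the grip force at its end, in the units of the state.
- sensors.state(): the state, without advancing time (a new reading comes with each control period).
- viewer.grab_frame(name): name is "scene" or "side" or "wrist"; returns a dict with "img" (480x640x3 uint8, red, green, blue), "fx", "fy", "cx", "cy" (pixels), "position" and "attitude" of the camera in the world. Camera axes: x right, y down, z forward; pixel columns grow to the right and rows downward; lengths in mm; the calibration is good to about 2 mm. A picture is of the moment at which its call begins. There is no depth.
- env.job_done(): hands the job in; it is judged then, once.
Trained networks look in a picture, given as the dict that the camera call returned (one of the last four; its "shot" number tells which), for a name from the list of things; names that differ only in an ending like _2 or _b are one class to them, and where a whole thing is asked for, a point or a joint stands for the part that bears it (a point fixed in the world has none). Each returns a list of dicts, best first, with "score" (0 to 1); they miss things now and then, are a little off and sometimes report something else, mostly with a low value. They report only what shows in the picture. A call takes as long as a camera call. They do not tell look-alikes from the thing itself.
- viewer.boxes_of(name, picture): "location" ([column, row] in pixels, amid what is visible of it).
- viewer.pinpoint(name, picture): "location" ([column, row] in pixels: a listed point, or the origin of a listed thing).
The state is a dict: "time_s": time; "qpos": joint angles; "qvel": joint speeds; "effort": joint torques, N m; "ee_pos": TCP position; "ee_rot": TCP orientation; "force": force on the tool from outside, world axes, zero at the start; "torque": the same for the moment, N m; "gripper_width": finger opening in mm; "gripper_force": force on a finger pad.
Only numpy, scipy, OpenCV 4.12 (cv2) and the standard library are available. Lean on these libraries where they do the work, as an engineer would, in place of code of your own. Each camera call takes 0.05 s, during which the arm holds its last target. There are 200 camera calls.

## Working session

There is one attempt and no reset: what is moved stays moved. The work goes in short steps, Python scripts to look and compute and a tool call to move; the robot and the scene stay as the last step left them, time stands still between calls to the robot, and variables do not carry over. Pictures are saved under pics/ and viewed, at most 10 in all, crops included, and the job is handed in when it is done.

Besides the shell and the picture viewer there is one more tool, called as name(argument=value, ...), one argument or row to a line, values as JSON. step_arm: Moves the arm, as the interface text tells. Its arguments: {"type":"object","properties":{"plan":{"type":"array","items":{"type":"number"}},"hand":{"type":"number"},"newtons":{"type":"number"}},"required":["plan"]}

```bash
mkdir -p pics; cat > h.py <<'E'
import numpy as np, cv2
from workcell import sensors, viewer, env
from scipy.spatial.transform import Rotation as R
def Rcam(f):
    a=np.array(f['attitude'],float)
    return a if a.shape==(3,3) else R.from_euler('xyz',a,degrees=True).as_matrix()
def ray(f,p):
    d=Rcam(f)@np.array([(p[0]-f['cx'])/f['fx'],(p[1]-f['cy'])/f['fy'],1.]); return np.array(f['position'],float),d/np.linalg.norm(d)
def atz(f,p,z):
    o,d=ray(f,p); return o+d*(z-o[2])/d[2]
def proj(f,X):
    c=Rcam(f).T@(np.array(X,float)-np.array(f['position'])); return np.array([f['fx']*c[0]/c[2]+f['cx'],f['fy']*c[1]/c[2]+f['cy']])
def tri(obs):
    A=0;b=0
    for f,p in obs:
        o,d=ray(f,p);P=np.eye(3)-np.outer(d,d);A=A+P;b=b+P@o
    X=np.linalg.solve(A,b); return X,[np.round(proj(f,X)-p,1) for f,p in obs]
def save(f,n): cv2.imwrite(f'pics/{n}.png',cv2.cvtColor(f['img'],cv2.COLOR_RGB2BGR))
E
python3 - <<'E'
from h import *
print(sensors.state())
for n in ('scene','side','wrist'):
    f=viewer.grab_frame(n); save(f,n+'0'); print(n,f['position'],f['attitude'],f['fx'],f['cx'],f['shot'])
    for t in ('carrier_center','rack_floor','bay_floor','tester','key_top','wax_cone','tin_box','watch_dish'):
        print(t,[(np.round(d['location']).tolist(),round(d['score'],2)) for d in viewer.pinpoint(t,f)][:4])
a=cv2.imread('pics/scene0.png');b=cv2.imread('pics/side0.png')
E
```

```text
{'time_s': 0.0, 'qpos': array([ 7.25391060e+01,  1.83521663e+01,  8.97058583e+01, -2.10430262e-03,
        7.20429099e+01, -1.14572258e+00]), 'qvel': array([ 0.08102343, -0.09611109, -0.02431867, -0.02553383,  0.02082096,
        0.01317246]), 'effort': array([-5.84051395e-04, -4.12456906e+01, -2.31975657e+01,  7.26260757e-02,
        4.55580465e-02, -1.17478512e-04]), 'ee_pos': array([161.38542709, 551.35630589, 205.21873219]), 'ee_rot': array([-1.79899046e+02, -1.79628301e-05,  1.63685479e+02]), 'force': array([-1.11779185,  0.16519795, -0.51772898]), 'torque': array([-0.02507079, -0.03855887, -0.01732914]), 'gripper_force': 0.0, 'gripper_width': 91.54098842472249}
scene [-255.55015934  605.33062416  490.68242811] [-111.5144224     1.05764858 -129.42352649] 542.9257009831715 326.56323370883536 1
carrier_center [([219.0, 315.0], 0.9), ([268.0, 290.0], 0.87), ([167.0, 304.0], 0.64), ([256.0, 341.0], 0.6)]
rack_floor []
bay_floor [([273.0, 254.0], 0.67), ([289.0, 259.0], 0.31)]
tester [([286.0, 257.0], 0.62)]
key_top [([312.0, 238.0], 0.58)]
wax_cone [([206.0, 277.0], 0.82)]
tin_box [([167.0, 301.0], 0.42)]
watch_dish [([388.0, 223.0], 0.65)]
side [ 260.93279332 -914.77245864  572.86924348] [-120.00880447    1.48710413  -21.0472313 ] 441.52319316635067 322.4178882246659 2
carrier_center [([291.0, 227.0], 0.8), ([236.0, 216.0], 0.69), ([271.0, 210.0], 0.64)]
rack_floor [([274.0, 212.0], 0.84)]
bay_floor [([345.0, 230.0], 0.71)]
tester [([358.0, 243.0], 0.58)]
key_top [([363.0, 242.0], 0.65)]
wax_cone [([337.0, 209.0], 0.59)]
tin_box [([307.0, 200.0], 0.58)]
watch_dish [([424.0, 320.0], 0.55)]
wrist [ 92.9175604  570.53204199 385.80331056] [ 1.65708365e+02 -8.89927897e-02  7.37174086e+01] 414.94618736853243 315.4544510779804 3
carrier_center []
rack_floor []
bay_floor []
tester []
key_top []
wax_cone []
tin_box []
watch_dish []
```

```bash
python3 - <<'E'
import cv2,numpy as np
a=cv2.imread('pics/scene0.png')[180:380,120:440];b=cv2.imread('pics/side0.png')[160:360,180:500]
cv2.imwrite('pics/c1.png',cv2.resize(np.vstack([a,b]),None,fx=1.5,fy=1.5,interpolation=3))
cv2.imwrite('pics/c1.png',np.vstack([cv2.resize(a,(480,300),interpolation=2),cv2.resize(b,(480,300),interpolation=2)]))
E
```

```text
(no output)
```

View pics/c1.png

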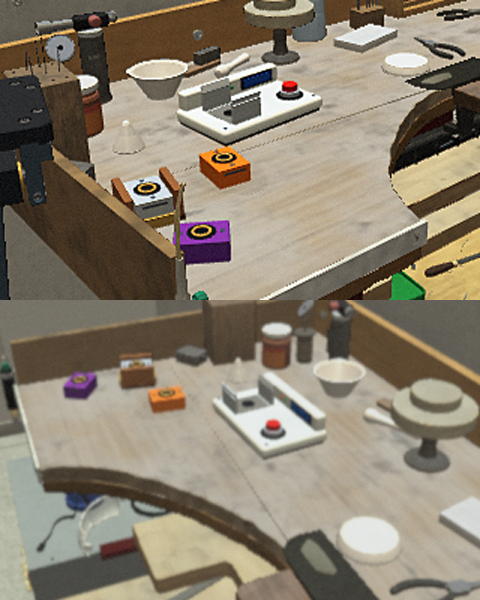

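The picture shows three carrier-shaped blocks. The aluminium one is in the wooden rack, at scene (219,310) and side (271,209). The orange look-alike is at scene (268,288) and side (291,227), and the purple one at scene (256,338) and side (236,216). I'm choosing the aluminium one in the rack.

```bash
python3 - <<'E'
from h import *
s=viewer.grab_frame('scene');d=viewer.grab_frame('side')
for n,a,b in [('carr',(219,315),(271,210)),('bay',(273,254),(345,230)),('tester',(286,257),(358,243)),('key',(312,238),(363,242)),('orange',(268,290),(291,227)),('purple',(256,341),(236,216)),('cone',(206,277),(337,209)),('dish',(388,223),(424,320))]:
    X,e=tri([(s,a),(d,b)]); print(n,X.round(1),e)
print('tin',atz(d,(307,200),0))
print('carr z21',atz(s,(219,315),21)[:2],atz(d,(271,210),21)[:2])
E
```

```text
carr [523.6 221.7  13.2] [array([0.6, 0.9]), array([ 0.3, -0.6])]
bay [665.3   8.8  23.7] [array([0.8, 1.2]), array([ 0.5, -1.1])]
tester [681.4 -34.4   1.2] [array([0.1, 0.2]), array([ 0.1, -0.2])]
key [664.2 -95.6  38.4] [array([-0.5, -0.7]), array([-0.3,  0.7])]
orange [547.  101.5  12.3] [array([0.9, 1.2]), array([ 0.5, -1. ])]
purple [417.2 216.1  12.9] [array([-1.3, -1.7]), array([-0.6,  1.1])]
cone [702.2 156.4   6.3] [array([-0.4, -0.7]), array([-0.2,  0.5])]
dish [ 673.8 -356.6    4.6] [array([0.7, 0.9]), array([ 0.7, -1.3])]
tin [648.85185999 267.30863433   0.        ]
carr z21 [514.42399888 227.31121632] [518.06598519 202.28384752]
```

step_arm(
  plan=[-3.6, -1.8, -0.5, 0, 0, 0, -3.6, -1.8, -0.5, 0, 0, 0, -3.6, -1.8, -0.5, 0, 0, 0, -3.6, -1.8, -0.5, 0, 0, 0, -3.6, -1.8, -0.5, 0, 0, 0],
)

```text
time_s: 1.87
ee_pos: [310.0, 413.5, 231.4]
ee_rot: [180.0, 0.0, 163.7]
force: [0.6, 0.6, -0.1]
gripper_width: 91.0
gripper_force: 0.0
```

step_arm(
  plan=[-3.6, -1.8, -0.5, 0, 0, 0, -3.6, -1.8, -0.5, 0, 0, 0, -3.6, -1.8, -0.5, 0, 0, 0, -3.6, -1.8, -0.5, 0, 0, 0, -3.6, -1.8, -0.5, 0, 0, 0],
)

```text
time_s: 2.28
ee_pos: [457.6, 276.4, 256.5]
ee_rot: [180.0, 0.0, 163.7]
force: [0.4, 0.7, -0.3]
gripper_width: 91.1
gripper_force: 0.0
```

step_arm(
  plan=[-3.6, -1.8, -0.5, 0, 0, 0, -3.6, -1.8, -0.5, 0, 0, 0, 0, 0, 0, 0, 0, 0, 0, 0, 0, 0, 0, 0],
)

```text
time_s: 2.62
ee_pos: [516.7, 221.8, 265.9]
ee_rot: [180.0, -0.0, 163.5]
force: [-0.3, -0.0, -0.1]
gripper_width: 91.4
gripper_force: 0.0
```

```bash
python3 - <<'E'
from h import *
f=viewer.grab_frame('wrist'); save(f,'w1'); print(f['position'],f['attitude'],sensors.state()['ee_pos'],sensors.state()['ee_rot'],sensors.state()['force'])
for t,z in (('carrier_center',21),('rack_floor',8),('bay_floor',24),('tester',0),('key_top',44),('wax_cone',0),('tin_box',0)):
    print(t,[(np.round(d['location']).tolist(),round(d['score'],2),atz(f,d['location'],z)[:2].round(1).tolist()) for d in viewer.pinpoint(t,f)][:4])
E
```

```text
[448.13876676 240.66735307 445.63994605] [ 1.65720915e+02 -9.97473293e-02  7.34984062e+01] [515.50172711 222.81691024 265.76227797] [ 1.79989677e+02 -5.99926041e-02  1.63584202e+02] [-0.42241892 -0.44864106  0.22330473]
carrier_center [([319.0, 213.0], 0.9, [521.4, 223.5]), ([284.0, 104.0], 0.81, [408.7, 221.3]), ([215.0, 264.0], 0.6, [542.9, 101.7])]
rack_floor []
bay_floor [([173.0, 382.0], 0.78, [661.6, 7.6])]
tester []
key_top []
wax_cone [([306.0, 368.0], 0.82, [701.8, 154.1])]
tin_box [([380.0, 306.0], 0.68, [650.0, 259.7])]
```

View pics/w1.png

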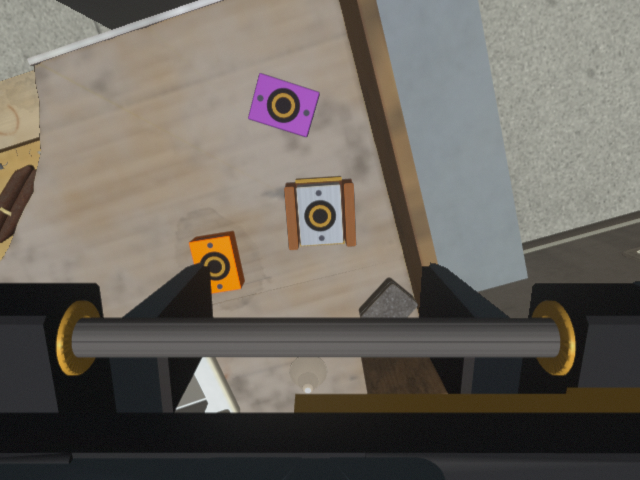

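The wrist view shows the aluminium carrier in the wooden rack at (320,215). Purple is at (284,105), orange at (215,263), the box at (388,297) and the cone at (307,380). Next I'll get the carrier's yaw.

```bash
cat >> h.py <<'E'
def blob(f,c,z,smax=60,vmin=120,r=60):
    """low-saturation bright blob around pixel c, mapped on plane z -> centre, size, yaw of long side"""
    hsv=cv2.cvtColor(f['img'],cv2.COLOR_RGB2HSV); m=((hsv[...,1]<smax)&(hsv[...,2]>vmin)).astype(np.uint8)*255
    k=np.zeros_like(m); c=np.round(c).astype(int); k[max(c[1]-r,0):c[1]+r,max(c[0]-r,0):c[0]+r]=255; m&=k
    m=cv2.morphologyEx(m,cv2.MORPH_OPEN,np.ones((3,3)))
    cs,_=cv2.findContours(m,cv2.RETR_EXTERNAL,cv2.CHAIN_APPROX_NONE); q=max(cs,key=cv2.contourArea)[:,0]
    P=np.array([atz(f,p,z)[:2] for p in q],np.float32); bx=cv2.boxPoints(cv2.minAreaRect(P))
    e1,e2=bx[1]-bx[0],bx[2]-bx[1]; L,S=(e1,e2) if np.linalg.norm(e1)>np.linalg.norm(e2) else (e2,e1)
    return bx.mean(0).round(1),np.linalg.norm(L).round(1),np.linalg.norm(S).round(1),round((np.degrees(np.arctan2(L[1],L[0]))+90)%180-90,1)
E
python3 - <<'E'
from h import *
f=viewer.grab_frame('wrist'); print(f['img'][205,304],f['img'][200,298],f['img'][215,290],sensors.state()['qpos'])
for s in (25,40,60): print(blob(f,(320,215),34,s,140,45))
a,b=atz(f,(318,192.5),34),atz(f,(322,238),34); print(a,b,np.degrees(np.arctan2(*(b-a)[1::-1])))
cv2.imwrite('pics/k2.png',cv2.resize(cv2.cvtColor(f['img'],cv2.COLOR_RGB2BGR)[160:270,260:380],None,fx=5,fy=5))
E
```

```text
[171 178 187] [167 173 181] [144  96  63] [ 2.23228638e+01  1.52896049e+01  8.53060254e+01  5.17415607e-03
  7.93965106e+01 -5.14445658e+01]
(array([521.8, 223.9], dtype=float32), np.float32(59.2), np.float32(43.2), np.float32(-12.5))
(array([521.9, 224. ], dtype=float32), np.float32(59.4), np.float32(43.5), np.float32(-12.5))
(array([524., 225.], dtype=float32), np.float32(92.0), np.float32(83.1), np.float32(73.8))
[497.39476817 230.99085635  34.        ] [543.17899714 222.0267377   34.        ] -11.077837570575763
```

View pics/k2.png

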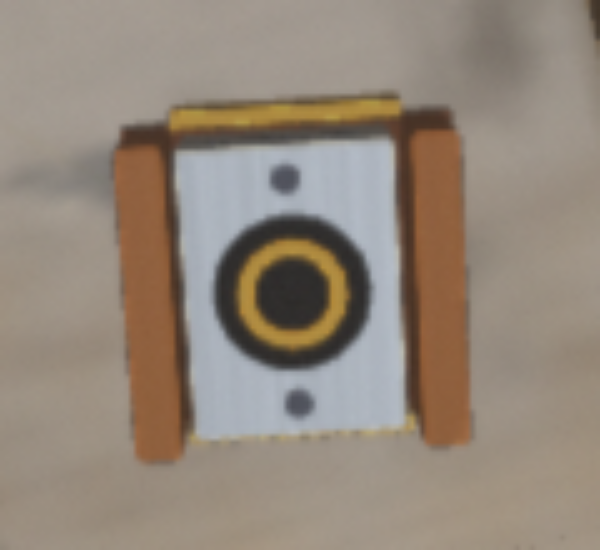

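The crop shows bright aluminium with a gold ring between wooden walls, with brass lips at the ends. It's the right part, centred at (521.8, 223.9), yaw -12.5°. Now I'll turn and descend.

step_arm(
  plan=[0, 0, 1.1, 0, 0, 0.1155, 0, 0, 1.1, 0, 0, 0.1155, 0, 0, 1.1, 0, 0, 0.1155, 0, 0, 1.1, 0, 0, 0.1155, 0, 0, 1.1, 0, 0, 0.1155],
)

```text
time_s: 3.48
ee_pos: [515.2, 223.6, 210.7]
ee_rot: [180.0, -0.0, 130.3]
force: [0.0, 0.7, 0.7]
gripper_width: 90.6
gripper_force: 0.0
```

step_arm(
  plan=[0, 0, 1.1, 0, 0, 0.1155, 0, 0, 1.1, 0, 0, 0.1155, 0, 0, 1.1, 0, 0, 0.1155, 0, 0, 1.1, 0, 0, 0.1155, 0, 0, 1.1, 0, 0, 0.1155],
)

```text
time_s: 3.9
ee_pos: [515.2, 223.5, 155.6]
ee_rot: [180.0, -0.0, 97.2]
force: [0.0, -0.8, 1.0]
gripper_width: 91.1
gripper_force: 0.0
```

step_arm(
  plan=[0, 0, 1.1, 0, 0, 0.1155, 0, 0, 1.1, 0, 0, 0.1155, 0, 0, 1.1, 0, 0, 0.1155, 0, 0, 0, 0, 0, 0, 0, 0, 0, 0, 0, 0],
)

```text
time_s: 4.32
ee_pos: [515.0, 223.3, 122.8]
ee_rot: [-179.9, 0.0, 77.8]
force: [0.1, -0.2, -0.2]
gripper_width: 91.2
gripper_force: 0.0
```

```bash
cat >> h.py <<'E'
def delta(xy,yaw=None,s=None):
    """tool-frame shift (cm) to bring TCP to world xy, tool down; and turn about tool z (rad)"""
    s=s or sensors.state(); y=np.radians(s['ee_rot'][2]); v=np.array(xy)-s['ee_pos'][:2]
    t=0 if yaw is None else np.radians((s['ee_rot'][2]-yaw+180)%360-180)
    return np.round([v@[np.cos(y),np.sin(y)]/10,v@[np.sin(y),-np.cos(y)]/10,t],3)
E
python3 - <<'E'
from h import *
f=viewer.grab_frame('wrist'); save(f,'w3')
s=sensors.state(); print(s['ee_pos'],s['ee_rot'],delta((521.8,223.9),77.5))
for d in viewer.pinpoint('carrier_center',f)[:2]: print(d,atz(f,d['location'],21))
E
```

```text
[515.5871603  223.50604448 123.46370429] [ 1.79979317e+02 -2.06915034e-02  7.78319585e+01] [0.169 0.599 0.006]
{'location': [384.4, 378.6], 'score': 0.87} [541.58960313 105.65772282  21.        ]
{'location': [329.1, 238.7], 'score': 0.71} [522.51109856 222.03669856  21.        ]
```

View pics/w3.png

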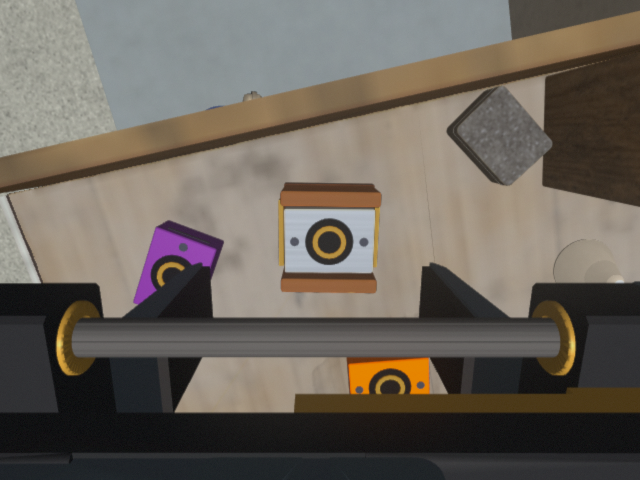

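The wrist view has the rack carrier at (330,242), clear of purple at (175,270), orange at (390,385) and the box at (500,135). Shifting slightly and descending.

step_arm(
  plan=[0.12, 0.62, 0, 0, 0, 0.005, 0, 0, 2, 0, 0, 0, 0, 0, 2, 0, 0, 0, 0, 0, 2, 0, 0, 0, 0, 0, 1.5, 0, 0, 0],
)

```text
time_s: 4.83
ee_pos: [522.3, 223.0, 47.4]
ee_rot: [180.0, -0.0, 77.4]
force: [-0.8, 0.5, 0.4]
gripper_width: 91.2
gripper_force: 0.0
```

step_arm(
  plan=[0, 0, 1, 0, 0, 0, 0, 0, 0.7, 0, 0, 0, 0, 0, 0, 0, 0, 0],
)

```text
time_s: 5.08
ee_pos: [521.6, 222.9, 30.2]
ee_rot: [-179.9, 0.0, 77.4]
force: [-0.3, 0.4, -0.2]
gripper_width: 90.9
gripper_force: 0.0
```

step_arm(
  plan=[0, 0, 0, 0, 0, 0, 0, 0, 0, 0, 0, 0, 0, 0, 0, 0, 0, 0, 0, 0, 0, 0, 0, 0, 0, 0, 0, 0, 0, 0],
  hand=5.0,
  newtons=15,
)

```text
time_s: 5.5
ee_pos: [522.1, 223.2, 31.7]
ee_rot: [179.9, -0.0, 77.4]
force: [0.1, -0.1, 0.3]
gripper_width: 61.0
gripper_force: 0.0
```

step_arm(
  plan=[0, 0, 0, 0, 0, 0, 0, 0, 0, 0, 0, 0, 0, 0, 0, 0, 0, 0],
  newtons=20,
)

```text
time_s: 5.75
ee_pos: [521.8, 223.1, 31.2]
ee_rot: [180.0, -0.0, 77.4]
force: [0.2, -0.1, -0.1]
gripper_width: 49.8
gripper_force: 0.0
```

step_arm(
  plan=[0, 0, -0.5, 0, 0, 0, 0, 0, -0.8, 0, 0, 0, 0, 0, -1, 0, 0, 0, 0, 0, -1, 0, 0, 0, 0, 0, -1, 0, 0, 0],
)

```text
time_s: 6.17
ee_pos: [522.1, 223.2, 75.6]
ee_rot: [179.9, -0.0, 77.4]
force: [-0.1, -0.7, 0.5]
gripper_width: 50.6
gripper_force: 0.0
```

```bash
python3 - <<'E'
from h import *
f=viewer.grab_frame('wrist'); g=viewer.grab_frame('side'); save(f,'w4')
a=cv2.cvtColor(f['img'],cv2.COLOR_RGB2BGR); b=cv2.cvtColor(g['img'],cv2.COLOR_RGB2BGR)[150:270,200:360]
cv2.imwrite('pics/c4.png',np.hstack([cv2.resize(a,(400,300)),cv2.resize(b,(400,300))])); print(env.finger_overhang, sensors.state()['gripper_width'])
for n,q in (('w',f),('s',g)):
  for d in viewer.pinpoint('carrier_center',q)[:3]: print(n,d,atz(q,d['location'],21))
E
```

```text
14.0 49.73779966812008
s {'location': [233.8, 220.2], 'score': 0.91} [407.16998042 182.41413042  21.        ]
s {'location': [292.8, 223.8], 'score': 0.65} [549.55341927  96.39889124  21.        ]
s {'location': [271.4, 208.4], 'score': 0.54} [521.9042855  211.98380546  21.        ]
```

View pics/c4.png

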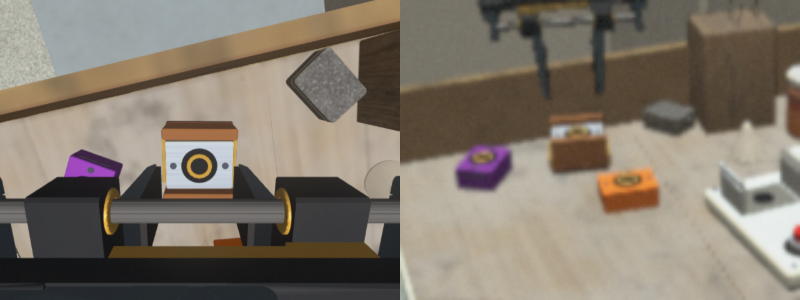

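```bash
python3 - <<'E'
from h import *
g=viewer.grab_frame('side');f=viewer.grab_frame('wrist');c=viewer.grab_frame('scene');s=sensors.state(); p=s['ee_pos']; y=np.radians(s['ee_rot'][2]); ty=np.array([np.sin(y),-np.cos(y),0])
print(p)
for z in (-14,0):
  for k in (-25,25):
    X=p+ty*k+[0,0,z]; print(z,k,[proj(q,X).round() for q in (g,f,c)])
save(g,'s5');save(c,'c5')
a=cv2.cvtColor(g['img'],cv2.COLOR_RGB2BGR)[140:260,200:360]; b=cv2.cvtColor(c['img'],cv2.COLOR_RGB2BGR)[200:380,120:360]
cv2.imwrite('pics/c5.png',np.hstack([cv2.resize(a,(400,300)),cv2.resize(b,(400,300))]))
E
```

```text
[521.33816472 222.88074652  73.57529194]
-14 -25 [array([260., 195.]), array([268., 281.]), array([221., 299.])]
-14 25 [array([278., 194.]), array([369., 281.]), array([213., 287.])]
0 -25 [array([260., 191.]), array([265., 291.]), array([221., 292.])]
0 25 [array([277., 189.]), array([373., 291.]), array([213., 280.])]
```

View pics/c5.png

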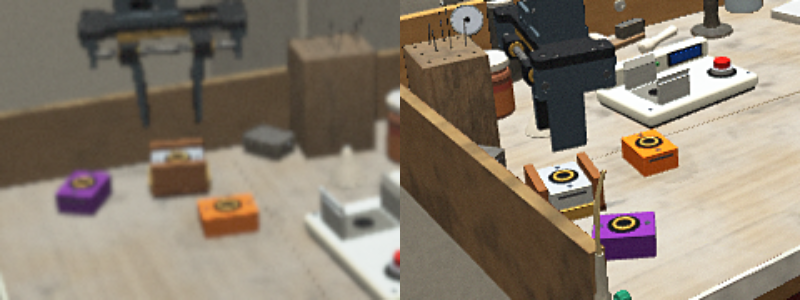

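The side view has the fingertips at crop (145,127) and (200,120), a few pixels higher than predicted. In the scene view the carrier is untouched in the rack. I'll triangulate the real fingertip.

```bash
python3 - <<'E'
from h import *
g=viewer.grab_frame('side');c=viewer.grab_frame('scene')
print(tri([(g,(258.5,190.5)),(c,(221,290.5))]))
print('carr',[ (d['location'],d['score']) for q in (g,c) for d in viewer.pinpoint('carrier_center',q)[:4]])
y=np.radians(-12.5);e=np.array([np.cos(y),np.sin(y),0]);n=np.array([-e[1],e[0],0]);C=np.array([521.8,223.5,0])
for s in (-1,1):
  for t in (-35.5,35.5): X=C+e*t+n*s*35; print(s,t,[proj(q,X+[0,0,42]).round(1) for q in (g,c)],[proj(q,X).round(1) for q in (g,c)])
gg=cv2.cvtColor(g['img'],cv2.COLOR_RGB2BGR)[180:230,245:300]; cc=cv2.cvtColor(c['img'],cv2.COLOR_RGB2BGR)[270:330,180:250]
cv2.imwrite('pics/c6.png',np.hstack([cv2.resize(gg,(396,360),interpolation=2),cv2.resize(cc,(400,360),interpolation=2)]))
E
```

```text
(array([493.97237035, 228.57058676,  76.24795182]), [array([ 0.1, -0.3]), array([0.3, 0.5])])
carr [([291.6, 226.9], 0.68), ([272.8, 208.2], 0.62), ([235.3, 218.1], 0.6), ([267.6, 290.4], 0.72), ([255.0, 342.2], 0.7), ([218.9, 310.5], 0.69), ([217.2, 317.1], 0.47)]
-1 -35.5 [array([257.5, 206.5]), array([243.5, 306.1])] [array([259. , 219.8]), array([245.3, 327.3])]
-1 35.5 [array([282.9, 204.3]), array([230.9, 289.7])] [array([283.9, 217.6]), array([232.7, 309.9])]
1 -35.5 [array([257. , 196.3]), array([203.4, 315.9])] [array([258.4, 209.2]), array([205.9, 337.6])]
1 35.5 [array([281.2, 194.3]), array([192.9, 298.4])] [array([282.2, 207.1]), array([195.4, 319.1])]
```

View pics/c6.png

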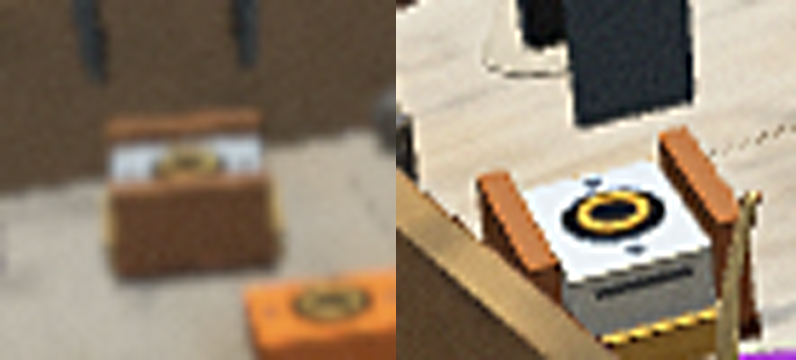

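The triangulated tip is at z≈76 while the TCP reads 74, so the tips really end about 2–3 mm above the reported TCP. They are not 14 mm ahead of it. That explains the fingers passing over the carrier (top 34). I'll reopen and go deeper, watching the force.

step_arm(
  plan=[0, 0, 0, 0, 0, 0, 0, 0, 0, 0, 0, 0, 0, 0, 0, 0, 0, 0, 0, 0, 0, 0, 0, 0, 0, 0, 0, 0, 0, 0],
  hand=8.6,
)

```text
time_s: 7.13
ee_pos: [521.8, 223.0, 74.1]
ee_rot: [180.0, -0.0, 77.4]
force: [0.0, -0.2, -0.0]
gripper_width: 80.6
gripper_force: 0.0
```

step_arm(
  plan=[0, 0, 1.3, 0, 0, 0, 0, 0, 1.4, 0, 0, 0, 0, 0, 1.4, 0, 0, 0, 0, 0, 0.5, 0, 0, 0, 0, 0, 0, 0, 0, 0],
)

```text
time_s: 7.55
ee_pos: [520.9, 222.7, 26.8]
ee_rot: [-179.9, 0.1, 77.4]
force: [-0.2, -0.3, 0.1]
gripper_width: 86.0
gripper_force: 0.0
```

step_arm(
  plan=[0, 0, 0.4, 0, 0, 0, 0, 0, 0.4, 0, 0, 0, 0, 0, 0.3, 0, 0, 0, 0, 0, 0, 0, 0, 0],
)

```text
time_s: 7.88
ee_pos: [521.6, 223.0, 16.8]
ee_rot: [-180.0, 0.0, 77.4]
force: [-0.5, -0.1, 1.1]
gripper_width: 85.6
gripper_force: 0.0
```

step_arm(
  plan=[0, 0, 0, 0, 0, 0, 0, 0, 0, 0, 0, 0, 0, 0, 0, 0, 0, 0, 0, 0, 0, 0, 0, 0, 0, 0, 0, 0, 0, 0],
  hand=5.0,
  newtons=15,
)

```text
time_s: 8.3
ee_pos: [522.1, 223.1, 17.3]
ee_rot: [180.0, -0.0, 77.4]
force: [0.1, -0.1, 0.7]
gripper_width: 59.7
gripper_force: 15.0
```

step_arm(
  plan=[0, 0, 0, 0, 0, 0, 0, 0, 0, 0, 0, 0],
)

```text
time_s: 8.47
ee_pos: [522.1, 223.1, 17.3]
ee_rot: [180.0, -0.0, 77.4]
force: [0.7, -0.6, 0.6]
gripper_width: 59.8
gripper_force: 15.0
```

step_arm(
  plan=[0, 0, -1, 0, 0, 0, 0, 0, -2, 0, 0, 0, 0, 0, -2.5, 0, 0, 0, 0, 0, -2.5, 0, 0, 0, 0, 0, -1, 0, 0, 0],
)

```text
time_s: 8.88
ee_pos: [523.1, 223.7, 110.7]
ee_rot: [179.8, -0.2, 77.4]
force: [0.9, 0.3, -1.6]
gripper_width: 59.8
gripper_force: 15.0
```

step_arm(
  plan=[-2.5, -0.1, 0, 0, 0, 0, -4, -0.2, 0, 0, 0, 0, -4, -0.2, 0, 0, 0, 0, -4, -0.2, 0, 0, 0, 0, -3.5, -0.1, 0, 0, 0, 0],
)

```text
time_s: 9.3
ee_pos: [472.6, 47.4, 106.6]
ee_rot: [-179.9, 0.0, 77.4]
force: [0.2, -1.1, -1.1]
gripper_width: 59.9
gripper_force: 15.0
```

step_arm(
  plan=[-2, -0.1, 0, 0, 0, 0, 0, 0, 0, 0, 0, -0.1, 0, 0, 0, 0, 0, -0.1, 0, 0, 0, 0, 0, -0.1, 0, 0, 0, 0, 0, 0],
)

```text
time_s: 9.72
ee_pos: [468.5, 29.6, 106.8]
ee_rot: [-179.9, -0.0, 94.6]
force: [0.2, -0.3, -1.5]
gripper_width: 60.4
gripper_force: 15.0
```

```bash
python3 - <<'E'
from h import *
print(sensors.state()['ee_pos'],sensors.state()['gripper_width'],sensors.state()['gripper_force'])
for n in ('wrist','scene','side'):
  f=viewer.grab_frame(n); save(f,n+'6')
  for t,z in (('bay_floor',24),('key_top',44),('tester',0),('carrier_center',20)):
    print(n,t,[(np.round(d['location'],1).tolist(),round(d['score'],2),atz(f,d['location'],z)[:2].round(1).tolist()) for d in viewer.pinpoint(t,f)][:2])
E
```

```text
[468.47830657  29.61796319 106.76387124] 60.37332441121862 14.995306134223938
wrist bay_floor [([601.7, 299.7], 0.9, [662.0, 8.5])]
wrist key_top []
wrist tester []
wrist carrier_center [([315.8, 294.7], 0.69, [469.4, -5.2])]
scene bay_floor [([272.8, 254.5], 0.85, [669.3, 8.7])]
scene key_top []
scene tester [([285.5, 256.0], 0.57, [690.1, -38.8])]
scene carrier_center [([257.3, 342.3], 0.84, [396.9, 223.5]), ([322.1, 247.3], 0.66, [636.6, -103.7])]
side bay_floor [([343.5, 229.3], 0.58, [659.4, 8.4])]
side key_top [([361.1, 242.0], 0.65, [658.1, -99.6])]
side tester [([357.9, 242.2], 0.69, [683.2, -29.5]), ([309.2, 198.7], 0.26, [658.3, 273.6])]
side carrier_center [([266.8, 210.0], 0.88, [507.5, 209.3]), ([290.5, 227.6], 0.84, [537.9, 80.2])]
```

step_arm(
  plan=[0, 0, 2, 0, 0, 0, 0, 0, 2.5, 0, 0, 0, 0, 0, 2.5, 0, 0, 0, 0, 0, 1.8, 0, 0, 0, 0, 0, 0.5, 0, 0, 0],
)

```text
time_s: 10.88
ee_pos: [467.2, 29.8, 11.6]
ee_rot: [-179.7, -0.0, 94.6]
force: [0.6, -0.2, -1.4]
gripper_width: 59.9
gripper_force: 15.0
```

step_arm(
  plan=[0, 0, 0.15, 0, 0, 0, 0, 0, 0.15, 0, 0, 0, 0, 0, 0.15, 0, 0, 0, 0, 0, 0, 0, 0, 0],
)

```text
time_s: 11.22
ee_pos: [470.0, 29.9, 10.3]
ee_rot: [179.9, 0.0, 94.6]
force: [0.8, 0.4, -2.0]
gripper_width: 59.4
gripper_force: 15.0
```

step_arm(
  plan=[0, 0, 0, 0, 0, 0, 0, 0, 0, 0, 0, 0],
)

```text
time_s: 11.38
ee_pos: [469.7, 29.9, 10.2]
ee_rot: [179.9, -0.0, 94.6]
force: [-0.1, 0.0, -0.5]
gripper_width: 59.8
gripper_force: 15.0
```

step_arm(
  plan=[0, 0, 0.1, 0, 0, 0, 0, 0, 0, 0, 0, 0],
)

```text
time_s: 11.55
ee_pos: [469.9, 29.9, 9.3]
ee_rot: [179.9, -0.0, 94.6]
force: [0.2, 0.2, 4.3]
gripper_width: 60.1
gripper_force: 15.0
```

step_arm(
  plan=[0, 0, 0, 0, 0, 0, 0, 0, 0, 0, 0, 0, 0, 0, 0, 0, 0, 0, 0, 0, 0, 0, 0, 0],
  hand=8.0,
)

```text
time_s: 11.88
ee_pos: [469.2, 29.9, 8.5]
ee_rot: [-180.0, -0.0, 94.6]
force: [-0.4, 0.5, 0.2]
gripper_width: 79.3
gripper_force: 0.0
```

step_arm(
  plan=[0, 0, -1.5, 0, 0, 0, 0, 0, -2.5, 0, 0, 0, 0, 0, -2.5, 0, 0, -0.12, 0, 0, -2, 0, 0, -0.12, 0, 0, -2, 0, 0, -0.12],
)

```text
time_s: 12.3
ee_pos: [469.2, 29.8, 114.7]
ee_rot: [180.0, 0.0, 115.5]
force: [0.3, 1.4, -0.7]
gripper_width: 79.8
gripper_force: 0.0
```

step_arm(
  plan=[0, 0, -2, 0, 0, -0.12, 0, 0, -2, 0, 0, -0.12, 0, 0, -2, 0, 0, -0.12, 0, 0, -2, 0, 0, -0.12, 0, 0, 0, 0, 0, -0.12],
)

```text
time_s: 12.72
ee_pos: [471.5, 29.9, 197.3]
ee_rot: [179.8, 0.4, 149.9]
force: [0.2, 0.5, 0.0]
gripper_width: 80.1
gripper_force: 0.0
```

step_arm(
  plan=[0, 0, 0, 0, 0, -0.12, 0, 0, 0, 0, 0, -0.12, 0, 0, 0, 0, 0, -0.12, 0, 0, 0, 0, 0, -0.12, 0, 0, 0, 0, 0, 0],
)

```text
time_s: 13.13
ee_pos: [469.1, 29.8, 193.4]
ee_rot: [180.0, -0.0, 177.2]
force: [-0.6, 0.2, 0.8]
gripper_width: 80.2
gripper_force: 0.0
```

```bash
python3 - <<'E'
from h import *
f=viewer.grab_frame('wrist'); save(f,'w7'); s=sensors.state(); print(s['ee_pos'],s['ee_rot'])
for t,z in (('bay_floor',24),('key_top',44),('tester',0),('carrier_center',13)):
    print(t,[(np.round(d['location'],1).tolist(),round(d['score'],2),atz(f,d['location'],z)[:2].round(1).tolist()) for d in viewer.pinpoint(t,f)][:2])
print(blob(f,proj(f,(470,30,26)),26,40,140,70))
E
```

```text
[469.07314217  29.84510164 193.37301056] [ 1.79995445e+02 -2.15829377e-02  1.76920424e+02]
bay_floor []
key_top [([316.5, 222.6], 0.59, [464.0, 30.5])]
tester [([264.8, 416.1], 0.84, [674.6, -33.1])]
carrier_center [([318.3, 222.4], 0.94, [470.2, 32.0]), ([540.6, 139.6], 0.91, [408.4, 222.4])]
(array([474.4,  34.4], dtype=float32), np.float32(73.8), np.float32(50.7), np.float32(4.0))
```

View pics/w7.png

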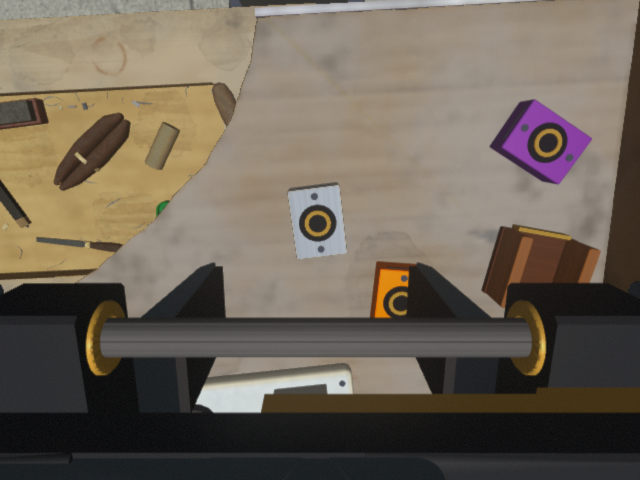

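The wrist view shows the carrier flat on the bare bench at (318,222), with orange at (395,290) beside it. The tester's front edge runs at rows 366–378. I'll finish the turn, then estimate the tester's yaw.

step_arm(
  plan=[0, 0, 2, 0, 0, -0.067, 0, 0.1, 3, 0, 0, -0.067, 0, 0, 3, 0, 0, 0, 0, 0, 3, 0, 0, 0, 0, 0, 0, 0, 0, 0],
)

```text
time_s: 13.8
ee_pos: [465.0, 30.7, 79.0]
ee_rot: [180.0, -0.6, -175.3]
force: [-0.4, -0.1, -0.6]
gripper_width: 79.9
gripper_force: 0.0
```

```bash
python3 - <<'E'
from h import *
f=viewer.grab_frame('wrist'); save(f,'w8'); s=sensors.state(); print(s['ee_pos'],s['ee_rot'],delta((470,31),184.6))
for d in viewer.pinpoint('carrier_center',f)[:2]: print(d,atz(f,d['location'],13))
hsv=cv2.cvtColor(f['img'],cv2.COLOR_RGB2HSV)
print(blob(f,proj(f,(470,30,26)),26,30,150,90),blob(f,proj(f,(470,30,26)),26,25,140,90))
im=cv2.imread('pics/w7.png')
for c in (225,250,275,300,325,340):
    col=im[355:400,c].astype(int); g=np.diff(col.sum(1)); print(c,355+g.argmax(),g.max(),end=' ')
E
```

```text
[467.01446094  30.76214369  81.53828896] [ 179.97856333   -0.37608749 -175.31540685] [-0.299 -0.001  0.001]
{'location': [412.0, 383.7], 'score': 0.98} [546.03332152 101.73201156  13.        ]
{'location': [314.7, 267.4], 'score': 0.81} [470.67946062  30.49586263  13.        ]
(array([467.9,  30.9], dtype=float32), np.float32(59.0), np.float32(43.5), np.float32(4.5)) (array([467.9,  30.9], dtype=float32), np.float32(58.9), np.float32(43.6), np.float32(4.7))
225 356 106 250 356 112 275 356 99 300 356 111 325 356 100 340 385 202
```

step_arm(
  plan=[0, 0, 2, 0, 0, 0, 0, 0, 2, 0, 0, 0, 0, 0, 1.8, 0, 0, 0, 0, 0, 1, 0, 0, 0, 0, 0, 0.5, 0, 0, 0],
)

```text
time_s: 14.32
ee_pos: [470.5, 30.9, 11.3]
ee_rot: [180.0, 0.1, -175.3]
force: [0.2, 0.1, 0.8]
gripper_width: 80.0
gripper_force: 0.0
```

step_arm(
  plan=[0, 0, 0.2, 0, 0, 0, 0, 0, 0, 0, 0, 0, 0, 0, 0, 0, 0, 0],
)

```text
time_s: 14.57
ee_pos: [470.5, 30.9, 9.8]
ee_rot: [-180.0, 0.2, -175.3]
force: [0.9, -0.0, 0.2]
gripper_width: 79.8
gripper_force: 0.0
```

step_arm(
  plan=[0, 0, 0, 0, 0, 0, 0, 0, 0, 0, 0, 0, 0, 0, 0, 0, 0, 0, 0, 0, 0, 0, 0, 0, 0, 0, 0, 0, 0, 0],
  hand=3.4,
  newtons=15,
)

```text
time_s: 14.98
ee_pos: [469.3, 30.9, 8.7]
ee_rot: [180.0, 0.0, -175.3]
force: [-0.3, 0.6, -0.4]
gripper_width: 49.9
gripper_force: 0.0
```

step_arm(
  plan=[0, 0, 0, 0, 0, 0, 0, 0, 0, 0, 0, 0, 0, 0, 0, 0, 0, 0],
)

```text
time_s: 15.23
ee_pos: [469.3, 30.9, 8.6]
ee_rot: [180.0, 0.0, -175.3]
force: [0.1, 0.4, 1.6]
gripper_width: 43.8
gripper_force: 15.0
```

step_arm(
  plan=[0, 0, -1.5, 0, 0, 0, 0, 0, -3, 0, 0, 0, 0, 0, -3.5, 0, 0, 0, 0, 0, -3.5, 0, 0, 0, 0, 0, -2.6, 0, 0, 0],
)

```text
time_s: 15.65
ee_pos: [469.7, 30.8, 152.0]
ee_rot: [-180.0, 0.1, -175.3]
force: [1.3, 0.5, -1.4]
gripper_width: 43.9
gripper_force: 15.0
```

step_arm(
  plan=[-2, -0.4, 0, 0, 0, 0, -3.2, -0.5, 0, 0, 0, 0, -3.6, -0.6, 0, 0, 0, 0, -3.6, -0.6, 0, 0, 0, 0, -3.6, -0.6, 0, 0, 0, 0],
)

```text
time_s: 16.07
ee_pos: [632.0, 17.0, 149.1]
ee_rot: [180.0, -0.1, -175.3]
force: [0.2, 0.8, -1.1]
gripper_width: 43.7
gripper_force: 15.0
```

step_arm(
  plan=[-3.5, -0.5, 0, 0, 0, 0, -3, -0.5, 0, 0, 0, 0, -1.5, -0.2, 0, 0, 0, 0, 0, 0, 0, 0, 0, 0, 0, 0, 0, 0, 0, 0],
)

```text
time_s: 16.48
ee_pos: [711.1, 11.8, 147.9]
ee_rot: [180.0, -0.2, -175.3]
force: [-0.4, -0.1, -1.6]
gripper_width: 43.8
gripper_force: 15.0
```

```bash
python3 - <<'E'
from h import *
f=viewer.grab_frame('wrist'); save(f,'w9'); s=sensors.state(); print(s['ee_pos'],s['ee_rot'],s['gripper_force'])
for t,z in (('bay_floor',24),('key_top',44),('tester',0),('carrier_center',13)):
    print(t,[(np.round(d['location'],1).tolist(),round(d['score'],2),atz(f,d['location'],z)[:2].round(1).tolist()) for d in viewer.pinpoint(t,f)][:2])
E
```

```text
[710.41357187  11.86413619 148.43073334] [ 1.79977028e+02 -1.70962320e-01 -1.75260933e+02] 14.999876618385315
bay_floor [([316.4, 170.0], 0.98, [662.0, 8.2])]
key_top [([162.5, 158.2], 0.95, [661.4, -95.4])]
tester [([257.4, 179.4], 0.93, [674.8, -37.0])]
carrier_center [([314.2, 300.0], 0.63, [766.5, 15.3])]
```

View pics/w9.png

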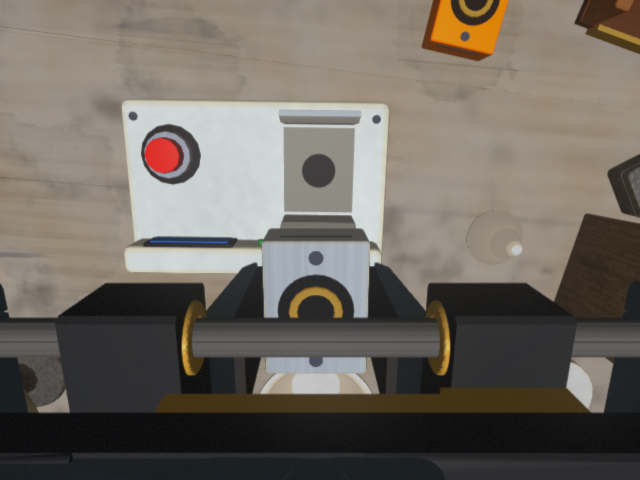

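The close view shows the bay window at (318,170) between the cheeks and the red key at (163,156). The held carrier's ring is at (316,309) and the tester's front edge runs from (125,101) to (386,105). Computing the alignment.

```bash
python3 - <<'E'
from h import *
f=viewer.grab_frame('wrist'); s=sensors.state(); im=cv2.cvtColor(f['img'],cv2.COLOR_RGB2GRAY)
def fit(pts,z):
    P=np.array([atz(f,p,z)[:2] for p in pts],np.float32); v=cv2.fitLine(P,cv2.DIST_HUBER,0,.01,.01).ravel(); return np.degrees(np.arctan2(v[1],v[0]))%180-90
pts=[]
for c in range(140,375,5):
    g=np.diff(im[90:115,c].astype(int)); pts.append((c,90.5+g.argmax()))
print('front',pts[0],pts[-1],fit(pts,24))
sub=im[150:192,295:342]; m=(sub<90).astype(np.uint8); M=cv2.moments(m,True); w=(295+M['m10']/M['m00'],150+M['m01']/M['m00']); print('window',w,atz(f,w,24),M['m00'])
hsv=cv2.cvtColor(f['img'],cv2.COLOR_RGB2HSV); m=((hsv[...,1]>150)&((hsv[...,0]<8)|(hsv[...,0]>172))); m[:,230:]=0; y,x=np.nonzero(m); print('red',x.mean(),y.mean(),x.min(),x.max(),y.min(),y.max())
for z in (44,): print(atz(f,(x.mean(),y.mean()),z))
# held carrier: ring centre & dots
zt=s['ee_pos'][2]-8.6+26
for p in ((316,258),(316,310)): print('held',atz(f,p,zt),s['ee_pos'])
print(s['ee_rot'])
E
```

```text
front (140, np.float64(100.5)) (370, np.float64(103.5)) 4.0138245
window (317.8341288782816, 170.5250596658711) [662.26369535   9.50734912  24.        ] 838.0
red 162.83063646170442 155.39805825242718 146 180 139 172
[659.43773161 -95.6785184   44.        ]
held [686.66216654   9.79074212 167.52537704] [710.82350254  11.88725711 150.12537704]
held [709.35301683  11.6967078  167.52537704] [710.82350254  11.88725711 150.12537704]
[ 1.79997645e+02  6.02837233e-03 -1.75253088e+02]
```

step_arm(
  plan=[1, 0.03, 0, 0, 0, 0, 1.5, 0.03, 0, 0, 0, 0, 1.5, 0.03, 1, 0, 0, 0, 0.74, 0.03, 1.5, 0, 0, 0, 0, 0, 2, 0, 0, 0],
)

```text
time_s: 17.2
ee_pos: [663.2, 9.1, 106.5]
ee_rot: [-180.0, 0.2, -175.3]
force: [-0.0, -0.2, -1.4]
gripper_width: 43.6
gripper_force: 15.0
```

step_arm(
  plan=[0, 0, 1.8, 0, 0, 0, 0, 0, 1.2, 0, 0, 0, 0, 0, 0, 0, 0, 0, 0, 0, 0, 0, 0, 0],
)

```text
time_s: 17.53
ee_pos: [664.1, 9.1, 74.5]
ee_rot: [180.0, -0.0, -175.3]
force: [-0.1, -0.7, -0.9]
gripper_width: 44.3
gripper_force: 15.0
```

```bash
python3 - <<'E'
from h import *
s=sensors.state(); print(s['ee_pos'],s['ee_rot'],s['force'],delta((663.5,9.2)))
E
```

```text
[664.1010881    9.14703776  74.50482322] [ 1.79993292e+02 -3.34114091e-02 -1.75256947e+02] [-0.06351039 -0.66646722 -0.86220198] [0.059 0.01  0.   ]
```

step_arm(
  plan=[0.03, 0, 0.4, 0, 0, 0, 0, 0, 0.4, 0, 0, 0, 0, 0, 0.3, 0, 0, 0, 0, 0, 0, 0, 0, 0],
)

```text
time_s: 17.87
ee_pos: [663.8, 9.1, 63.2]
ee_rot: [180.0, -0.0, -175.3]
force: [0.1, 0.0, -1.9]
gripper_width: 43.7
gripper_force: 15.0
```

step_arm(
  plan=[0, 0, 0.3, 0, 0, 0, 0, 0, 0.3, 0, 0, 0, 0, 0, 0, 0, 0, 0],
)

```text
time_s: 18.12
ee_pos: [663.6, 9.1, 56.8]
ee_rot: [180.0, -0.1, -175.3]
force: [-0.6, -0.0, -1.8]
gripper_width: 43.8
gripper_force: 15.0
```

No side forces as it passes the cheeks. Continuing.

step_arm(
  plan=[0, 0, 0.4, 0, 0, 0, 0, 0, 0.4, 0, 0, 0, 0, 0, 0.4, 0, 0, 0, 0, 0, 0.4, 0, 0, 0, 0, 0, 0, 0, 0, 0],
)

```text
time_s: 18.53
ee_pos: [663.3, 9.1, 40.3]
ee_rot: [180.0, -0.1, -175.3]
force: [0.1, -0.4, -1.5]
gripper_width: 44.1
gripper_force: 15.0
```

step_arm(
  plan=[0, 0, 0.3, 0, 0, 0, 0, 0, 0.2, 0, 0, 0, 0, 0, 0, 0, 0, 0],
)

```text
time_s: 18.78
ee_pos: [663.7, 9.1, 36.1]
ee_rot: [180.0, -0.0, -175.3]
force: [-0.1, 1.0, -1.0]
gripper_width: 43.9
gripper_force: 15.0
```

step_arm(
  plan=[0, 0, 0.1, 0, 0, 0, 0, 0, 0.1, 0, 0, 0, 0, 0, 0, 0, 0, 0],
)

```text
time_s: 19.03
ee_pos: [664.0, 9.1, 34.5]
ee_rot: [180.0, -0.0, -175.3]
force: [0.4, 0.3, -1.3]
gripper_width: 43.9
gripper_force: 15.0
```

step_arm(
  plan=[0, 0, 0.1, 0, 0, 0, 0, 0, 0, 0, 0, 0],
)

```text
time_s: 19.2
ee_pos: [664.0, 9.1, 33.5]
ee_rot: [180.0, -0.0, -175.3]
force: [-0.4, -0.5, -1.7]
gripper_width: 44.0
gripper_force: 15.0
```

step_arm(
  plan=[0, 0, 0.05, 0, 0, 0, 0, 0, 0, 0, 0, 0],
)

```text
time_s: 19.37
ee_pos: [664.0, 9.1, 33.0]
ee_rot: [180.0, -0.0, -175.3]
force: [0.6, -0.2, -1.2]
gripper_width: 44.1
gripper_force: 15.0
```

step_arm(
  plan=[0, 0, 0.06, 0, 0, 0, 0, 0, 0, 0, 0, 0],
)

```text
time_s: 19.53
ee_pos: [664.1, 9.1, 32.6]
ee_rot: [180.0, 0.0, -175.3]
force: [-0.6, -0.1, -0.4]
gripper_width: 44.0
gripper_force: 15.0
```

step_arm(
  plan=[0, 0, 0.05, 0, 0, 0, 0, 0, 0, 0, 0, 0],
)

```text
time_s: 19.7
ee_pos: [664.1, 9.1, 32.6]
ee_rot: [180.0, 0.0, -175.3]
force: [-1.0, 0.5, 3.6]
gripper_width: 44.0
gripper_force: 15.0
```

step_arm(
  plan=[0, 0, 0, 0, 0, 0, 0, 0, 0, 0, 0, 0, 0, 0, 0, 0, 0, 0, 0, 0, 0, 0, 0, 0],
  hand=6.5,
)

```text
time_s: 20.03
ee_pos: [664.0, 9.1, 31.7]
ee_rot: [180.0, -0.0, -175.3]
force: [-0.7, -0.4, 0.9]
gripper_width: 64.6
gripper_force: 0.0
```

step_arm(
  plan=[0, 0, -1.5, 0, 0, 0, 0, 0, -2.5, 0, 0, 0, 0, 0, -3, 0, 0, 0, 0, 0, -3, 0, 0, 0, -1, 0, -2, 0, 0, 0],
)

```text
time_s: 20.45
ee_pos: [673.7, 9.8, 155.1]
ee_rot: [-180.0, 0.1, -175.3]
force: [1.2, 0.5, -0.9]
gripper_width: 65.2
gripper_force: 0.0
```

step_arm(
  plan=[-2, 0, 0, 0, 0, 0, -2, 0, 0, 0, 0, 0, 0, 0, 0, 0, 0, 0, 0, 0, 0, 0, 0, 0, 0, 0, 0, 0, 0, 0],
  hand=0,
)

```text
time_s: 20.87
ee_pos: [712.7, 13.1, 151.1]
ee_rot: [180.0, -0.1, -175.3]
force: [-0.9, 0.8, -0.8]
gripper_width: 34.6
gripper_force: 0.0
```

```bash
python3 - <<'E'
from h import *
f=viewer.grab_frame('wrist'); save(f,'w10'); s=sensors.state(); print(s['ee_pos'],s['ee_rot'],s['gripper_width'])
for t,z in (('bay_floor',24),('key_top',44),('carrier_center',37)):
    print(t,[(np.round(d['location'],1).tolist(),round(d['score'],2),atz(f,d['location'],z)[:2].round(1).tolist()) for d in viewer.pinpoint(t,f)][:2])
hsv=cv2.cvtColor(f['img'],cv2.COLOR_RGB2HSV); m=((hsv[...,1]>150)&((hsv[...,0]<8)|(hsv[...,0]>172))); m[:,230:]=0; y,x=np.nonzero(m); print('red',x.mean(),y.mean(),atz(f,(x.mean(),y.mean()),44))
for n in ('side','scene'):
  g=viewer.grab_frame(n); print(n,[(d['location'],atz(g,d['location'],44)[:2]) for d in viewer.pinpoint('key_top',g)[:1]],[(d['location'],atz(g,d['location'],37)[:2]) for d in viewer.pinpoint('carrier_center',g)[:3]])
E
```

```text
[712.64631314  13.13560426 151.34072296] [ 1.79985518e+02 -1.16102980e-01 -1.75264243e+02] 30.120637746999403
bay_floor []
key_top [([164.9, 153.4], 0.7, [659.9, -93.5])]
carrier_center [([462.0, 2.3], 0.95, [550.1, 93.2]), ([316.4, 173.9], 0.67, [665.7, 9.7])]
red 161.63714902807774 152.3401727861771 [659.42053707 -95.68952785  44.        ]
side [([363.0, 241.8], array([ 662.60025713, -100.59499335]))] [([343.1, 226.5], array([6.55005386e+02, 6.27295399e-01])), ([235.9, 216.9], array([412.01867317, 167.70940185])), ([292.8, 224.7], array([539.66022732,  62.30832344]))]
scene [([311.1, 237.2], array([654.22828108, -86.68249519]))] [([257.2, 344.3], array([368.66361107, 240.51259566])), ([276.3, 249.3], array([662.35385023,   3.30766438])), ([270.8, 289.8], array([508.18422017, 121.53166451]))]
```

View pics/w10.png

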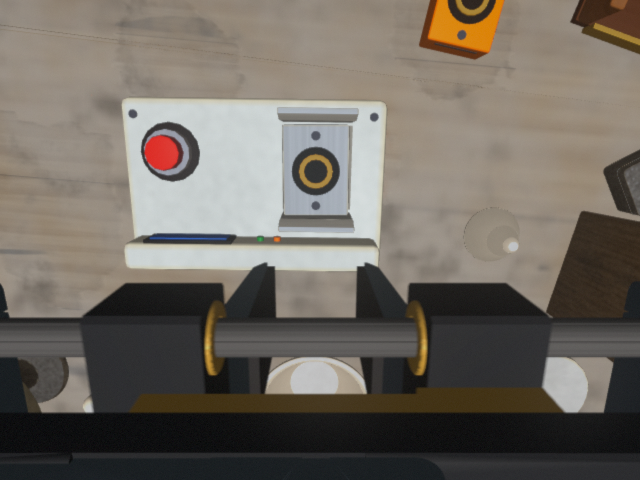

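The carrier sits squarely between the cheeks at (316,172), and the red key is at (162,152). Moving above the key with the fingers closed.

step_arm(
  plan=[1.5, -2.5, 0, 0, 0, 0, 1.5, -2.7, 0, 0, 0, 0, 1.5, -2.7, 0, 0, 0, 0, 1.5, -2.5, 0, 0, 0, 0, 0, 0, 1, 0, 0, 0],
)

```text
time_s: 21.78
ee_pos: [661.6, -100.4, 144.1]
ee_rot: [-179.8, 0.1, -175.5]
force: [-0.5, 0.1, 0.2]
gripper_width: 0.5
gripper_force: 0.0
```

step_arm(
  plan=[0, 0, 2.5, 0, 0, 0, 0, 0, 2.5, 0, 0, 0, 0, 0, 2, 0, 0, 0, 0, 0, 1, 0, 0, 0, 0, 0, 0, 0, 0, 0],
)

```text
time_s: 22.2
ee_pos: [661.0, -94.8, 59.0]
ee_rot: [179.9, -0.3, -175.3]
force: [-0.5, 0.3, 0.4]
gripper_width: 0.7
gripper_force: 0.0
```

```bash
python3 - <<'E'
from h import *
s=sensors.state(); print(s['ee_pos'],s['force'],s['gripper_width'],delta((661.5,-96)))
for n in ('side','scene'):
  g=viewer.grab_frame(n); save(g,n+'11'); print(n,proj(g,(660.5,-96,44)),proj(g,s['ee_pos']))
E
```

```text
[660.95950394 -94.77290103  59.03013586] [-0.52804015  0.32835106  0.3891895 ] 0.6873176478526086 [-0.044 -0.127  0.   ]
side [361.36127589 241.0857049 ] [361.42934824 235.30596539]
scene [312.63592471 235.45268143] [311.90006491 229.34977557]
```

step_arm(
  plan=[0, -0.1, 0.5, 0, 0, 0, 0, 0, 0.5, 0, 0, 0, 0, 0, 0.3, 0, 0, 0, 0, 0, 0, 0, 0, 0, 0, 0, 0, 0, 0, 0],
)

```text
time_s: 22.72
ee_pos: [662.7, -96.4, 49.0]
ee_rot: [180.0, 0.0, -175.3]
force: [-0.0, -0.1, 0.7]
gripper_width: 0.4
gripper_force: 0.0
```

step_arm(
  plan=[0, 0, 0.15, 0, 0, 0, 0, 0, 0.15, 0, 0, 0, 0, 0, 0, 0, 0, 0, 0, 0, 0, 0, 0, 0],
)

```text
time_s: 23.05
ee_pos: [662.7, -96.4, 45.9]
ee_rot: [180.0, -0.0, -175.3]
force: [1.3, -0.5, -0.5]
gripper_width: 0.5
gripper_force: 0.0
```

step_arm(
  plan=[0, 0, 0.1, 0, 0, 0, 0, 0, 0, 0, 0, 0, 0, 0, 0, 0, 0, 0],
)

```text
time_s: 23.3
ee_pos: [662.7, -96.4, 44.9]
ee_rot: [180.0, 0.0, -175.3]
force: [0.1, -0.5, 0.2]
gripper_width: 0.6
gripper_force: 0.0
```

step_arm(
  plan=[0, 0, 0.1, 0, 0, 0, 0, 0, 0.1, 0, 0, 0, 0, 0, 0, 0, 0, 0, 0, 0, 0, 0, 0, 0],
)

```text
time_s: 23.63
ee_pos: [662.7, -96.4, 42.8]
ee_rot: [180.0, -0.0, -175.3]
force: [0.6, 0.4, 0.3]
gripper_width: 0.8
gripper_force: 0.0
```

step_arm(
  plan=[0, 0, 0.1, 0, 0, 0, 0, 0, 0, 0, 0, 0, 0, 0, 0, 0, 0, 0],
)

```text
time_s: 23.88
ee_pos: [662.7, -96.4, 41.8]
ee_rot: [180.0, -0.0, -175.3]
force: [0.0, -0.0, -0.1]
gripper_width: 0.5
gripper_force: 0.0
```

step_arm(
  plan=[0, 0, 0.1, 0, 0, 0, 0, 0, 0, 0, 0, 0, 0, 0, 0, 0, 0, 0],
)

```text
time_s: 24.13
ee_pos: [662.7, -96.4, 40.9]
ee_rot: [180.0, -0.0, -175.3]
force: [-0.1, -0.6, 0.1]
gripper_width: 0.3
gripper_force: 0.0
```

step_arm(
  plan=[0, 0, 0.1, 0, 0, 0, 0, 0, 0, 0, 0, 0, 0, 0, 0, 0, 0, 0],
)

```text
time_s: 24.38
ee_pos: [662.7, -96.4, 39.8]
ee_rot: [180.0, -0.0, -175.3]
force: [0.7, -0.3, 0.3]
gripper_width: 0.7
gripper_force: 0.0
```

step_arm(
  plan=[0, 0, 0.1, 0, 0, 0, 0, 0, 0, 0, 0, 0, 0, 0, 0, 0, 0, 0],
)

```text
time_s: 24.63
ee_pos: [662.7, -96.4, 38.8]
ee_rot: [180.0, -0.0, -175.3]
force: [0.9, 0.7, -0.6]
gripper_width: 0.7
gripper_force: 0.0
```

step_arm(
  plan=[0, 0, 0.1, 0, 0, 0, 0, 0, 0, 0, 0, 0, 0, 0, 0, 0, 0, 0],
)

```text
time_s: 24.88
ee_pos: [662.7, -96.4, 37.9]
ee_rot: [180.0, -0.0, -175.3]
force: [0.6, -0.1, -0.3]
gripper_width: 0.6
gripper_force: 0.0
```

step_arm(
  plan=[0, 0, 0.1, 0, 0, 0, 0, 0, 0, 0, 0, 0, 0, 0, 0, 0, 0, 0],
)

```text
time_s: 25.13
ee_pos: [662.7, -96.4, 36.9]
ee_rot: [180.0, -0.0, -175.3]
force: [1.2, 0.1, -0.3]
gripper_width: 0.4
gripper_force: 0.0
```

step_arm(
  plan=[0, 0, 0.1, 0, 0, 0, 0, 0, 0, 0, 0, 0, 0, 0, 0, 0, 0, 0],
)

```text
time_s: 25.38
ee_pos: [662.8, -96.4, 36.1]
ee_rot: [180.0, 0.0, -175.3]
force: [-0.2, -0.0, 1.0]
gripper_width: 0.6
gripper_force: 0.4
```

step_arm(
  plan=[0, 0, 0.1, 0, 0, 0, 0, 0, 0, 0, 0, 0, 0, 0, 0, 0, 0, 0],
)

```text
time_s: 25.63
ee_pos: [662.9, -96.4, 35.0]
ee_rot: [180.0, 0.0, -175.3]
force: [0.1, 0.1, 1.2]
gripper_width: 0.3
gripper_force: 0.7
```

step_arm(
  plan=[0, 0, 0.1, 0, 0, 0, 0, 0, 0, 0, 0, 0, 0, 0, 0, 0, 0, 0],
)

```text
time_s: 25.88
ee_pos: [662.9, -96.4, 34.0]
ee_rot: [180.0, 0.0, -175.3]
force: [-0.1, 0.2, 2.0]
gripper_width: 0.6
gripper_force: 0.9
```

step_arm(
  plan=[0, 0, 0.1, 0, 0, 0, 0, 0, 0, 0, 0, 0, 0, 0, 0, 0, 0, 0],
)

```text
time_s: 26.13
ee_pos: [662.9, -96.4, 33.0]
ee_rot: [180.0, 0.0, -175.3]
force: [0.3, -0.4, 3.1]
gripper_width: 0.4
gripper_force: 1.1
```

step_arm(
  plan=[0, 0, 0.1, 0, 0, 0, 0, 0, 0, 0, 0, 0, 0, 0, 0, 0, 0, 0],
)

```text
time_s: 26.38
ee_pos: [662.8, -96.4, 32.0]
ee_rot: [-180.0, 0.0, -175.3]
force: [0.5, -0.2, 2.6]
gripper_width: -0.1
gripper_force: 1.3
```

step_arm(
  plan=[0, 0, 0.05, 0, 0, 0, 0, 0, 0, 0, 0, 0, 0, 0, 0, 0, 0, 0],
)

```text
time_s: 26.63
ee_pos: [662.8, -96.4, 31.5]
ee_rot: [180.0, 0.0, -175.3]
force: [0.7, 0.1, 2.9]
gripper_width: 0.7
gripper_force: 1.5
```

step_arm(
  plan=[0, 0, 0.05, 0, 0, 0, 0, 0, 0, 0, 0, 0, 0, 0, 0, 0, 0, 0],
)

```text
time_s: 26.88
ee_pos: [662.8, -96.4, 31.3]
ee_rot: [-180.0, 0.0, -175.3]
force: [-0.3, -0.6, 4.5]
gripper_width: 0.6
gripper_force: 2.6
```

The force jumps here, so this is the first click. Holding for over a second.

step_arm(
  plan=[0, 0, 0.02, 0, 0, 0, 0, 0, 0, 0, 0, 0, 0, 0, 0, 0, 0, 0, 0, 0, 0, 0, 0, 0, 0, 0, 0, 0, 0, 0],
)

```text
time_s: 27.3
ee_pos: [662.9, -96.4, 31.3]
ee_rot: [-180.0, 0.0, -175.3]
force: [-0.6, 0.3, 5.6]
gripper_width: 0.1
gripper_force: 3.0
```

step_arm(
  plan=[0, 0, 0, 0, 0, 0, 0, 0, 0, 0, 0, 0, 0, 0, 0, 0, 0, 0, 0, 0, 0, 0, 0, 0, 0, 0, 0, 0, 0, 0],
)

```text
time_s: 27.72
ee_pos: [662.9, -96.4, 31.3]
ee_rot: [-180.0, 0.0, -175.3]
force: [0.3, 0.1, 5.3]
gripper_width: 0.4
gripper_force: 3.0
```

step_arm(
  plan=[0, 0, 0, 0, 0, 0, 0, 0, 0, 0, 0, 0, 0, 0, 0, 0, 0, 0, 0, 0, 0, 0, 0, 0],
)

```text
time_s: 28.05
ee_pos: [662.8, -96.4, 31.3]
ee_rot: [-180.0, 0.0, -175.3]
force: [-1.1, -0.1, 5.4]
gripper_width: 0.9
gripper_force: 3.0
```

Held for 1.2 s. Now the full press, 6 mm plus some compliance.

step_arm(
  plan=[0, 0, 0.15, 0, 0, 0, 0, 0, 0.15, 0, 0, 0, 0, 0, 0.15, 0, 0, 0, 0, 0, 0.15, 0, 0, 0, 0, 0, 0, 0, 0, 0],
)

```text
time_s: 28.47
ee_pos: [662.9, -96.4, 26.2]
ee_rot: [-180.0, 0.1, -175.3]
force: [-1.5, -0.3, 9.8]
gripper_width: 0.6
gripper_force: 4.9
```

step_arm(
  plan=[0, 0, 0.1, 0, 0, 0, 0, 0, 0.1, 0, 0, 0, 0, 0, 0, 0, 0, 0, 0, 0, 0, 0, 0, 0],
)

```text
time_s: 28.8
ee_pos: [662.9, -96.4, 25.1]
ee_rot: [-180.0, 0.1, -175.3]
force: [-3.0, 0.5, 14.6]
gripper_width: 0.5
gripper_force: 7.1
```

step_arm(
  plan=[0, 0, 0.05, 0, 0, 0, 0, 0, 0, 0, 0, 0, 0, 0, 0, 0, 0, 0],
)

```text
time_s: 29.05
ee_pos: [663.0, -96.5, 25.1]
ee_rot: [-180.0, 0.1, -175.3]
force: [-4.3, 1.4, 16.6]
gripper_width: 0.6
gripper_force: 8.1
```

step_arm(
  plan=[0, 0, -0.5, 0, 0, 0, 0, 0, -1, 0, 0, 0, 0, 0, -2.5, 0, 0, 0, 0, 0, -3, 0, 0, 0, 0, 0, -3, 0, 0, 0],
)

```text
time_s: 29.47
ee_pos: [661.5, -96.2, 122.1]
ee_rot: [179.9, -0.2, -175.3]
force: [1.0, -0.8, 0.0]
gripper_width: 0.8
gripper_force: 0.0
```

step_arm(
  plan=[-3, 0, -2, 0, 0, 0, -3, 0, 0, 0, 0, 0, 0, 3, 0, 0, 0, 0, 0, 0, 0, 0, 0, 0, 0, 0, 0, 0, 0, 0],
)

```text
time_s: 29.88
ee_pos: [719.4, -60.3, 141.2]
ee_rot: [180.0, -0.1, -175.1]
force: [0.4, 0.5, -0.0]
gripper_width: 0.6
gripper_force: 0.0
```

```bash
python3 - <<'E'
from h import *
f=viewer.grab_frame('wrist'); save(f,'w12'); s=sensors.state(); print(s['ee_pos'],s['force'])
for t,z in (('key_top',38),('carrier_center',37)):
    print(t,[(np.round(d['location'],1).tolist(),round(d['score'],2),atz(f,d['location'],z)[:2].round(1).tolist()) for d in viewer.pinpoint(t,f)][:3])
for n in ('side',):
  g=viewer.grab_frame(n); print([d['location'] for d in viewer.pinpoint('key_top',g)[:1]],proj(g,(661,-96,44)),proj(g,(661,-96,38)),proj(g,(661,-96,33)),[d['location'] for d in viewer.pinpoint('carrier_center',g)[:4]])
E
```

```text
[719.29026733 -61.26088675 141.37958837] [-0.38897602 -0.46663914 -0.12619109]
key_top [([272.3, 150.7], 0.59, [658.8, -94.4])]
carrier_center [([426.9, 173.0], 0.57, [664.6, 10.7])]
[[363.4, 243.4]] [361.5519771  241.04338562] [361.50576064 243.21980416] [361.46744769 245.02403188] [[233.8, 219.1], [346.5, 225.4], [293.6, 226.6]]
```

```bash
python3 -c "from h import *; print(env.job_done())"
```

```text
the job is handed in; nothing more can be done
None
```

I handed the job in: the carrier is set flat and released in the bay, the key was held at its first click for 1.2 s and then pressed until it bottomed out, and the arm is clear; no verdict came back from the hand-in.

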